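# Close and lock the filter box cover with its quarter-turn stud

### The job

Close the white cover of the grey filter box. Then push its sprung blue wing stud in and turn it clockwise a quarter turn past its keyway until it locks, and let go so that it springs back into its notch and stays locked. Feel for the hidden keyway with light force, never ramming the stud, and leave the vial, tape roll and sand timer beside the box where they stand.

Things in the scene. Friction and masses are not known exactly. Their poses are not given: they have to be found in the camera images.
- filter_box: Grey box, 160 (x) x 140 (y) x 70 mm high, fixed; origin: centre of its underside; x from the front (vent slots) to the back (hinge, brass unions), z up. Under the cover it hides the twist plate that takes the stud's cross-pin, on an axis 45 mm in front of the box's centre: under the stud when the cover is shut. The pin may be pressed on plate, floor or stops with light force only, never 30 N.
- hinge_strip: Steel hinge strip fixed along the box's rear rim, carrying the cover; origin on the hinge axis, 75 mm behind the box's centre and 74 mm above the worktop; same axes as the box (y along the hinge).
- cover (a joint): Angle of the white cover (158 x 142 x 6 mm, hinged at its rear edge): 0 shut (its top then 77 mm above the worktop), grows as the front rises. A stiff hinge holds it wherever it is left, so it must be pressed down (1 to 2 N at the front).
- cover_front (a point): Bare spot on top of the cover, 125 mm in front of the hinge and 48 mm to the left (+y) of the centre line, free to push on; moves with the cover.
- stud_wing (a point): Centre of the blue wing on the stud: a bar 36 mm long (point x; red dot at the +x end), 10 mm thick (y), 20 mm high, on a black disc 40 mm across whose top is 10 mm below this point. The stud's axis is square to the cover, on its centre line, 120 mm in front of the hinge. Cover shut and stud out: this point is 108.5 mm above the worktop. Moves with the stud.
- plunger (a joint): How far the stud is pushed in (m); 0 = sprung out. Spring: 5 N to start, 0.45 N more per mm. Cover shut: the flat pin meets the twist plate's face at 1.5 mm and stays there unless it lines up with the keyway (within 0.07 rad); through it, the stud can turn from 12.5 mm on; solid floor at 15 mm. Locked and let go it rests at about 9.5 mm, 3 mm up in its notch.
- stud (a joint): Turn of the stud (rad), growing clockwise from above; 0 = wing along the box's x, red dot to the rear. The keyway is hidden, somewhere between 0.15 and 1.25: find it by feel. From it, pushed in, the stud turns clockwise only: notch at 1.57 rad past the keyway, stop about 0.1 further. A part-turned stud stays in, so it can be let go and gripped anew. Friction keeps its angle.
- blue_vial: Small glass vial with blue cap, 28 mm across, 58 mm high, standing left of the box; origin at its underside. Leave it.
- tape_roll: Roll of thread seal tape on a blue spool, 50 mm across, 14 mm high, lying in front of the box, to the right; origin at its underside. Leave it.
- sand_timer: Sand timer with green caps, 42 mm across, 104 mm high, standing behind the box; origin at its underside. Leave it.

How it is judged (in metres and radians):
On the way, in this order (a step that is already met when the one before it is completed fails the run):
1. the cover is shut (value of joint cover below 0.02 rad), for 0.1 s.
2. the stud has been pushed in through the keyway (value of joint plunger above 0.0115 m and value of joint cover below 0.02 rad), for 0.1 s.
At the end, for the whole second after the job is handed in: The cover is shut (within 0.02 rad); the stud, let go, stands sprung up in its locking notch (pushed-in reading between 8.2 and 11.2 mm, turned more than 1.5 rad, at rest); vial, tape roll and sand timer are within 30 mm of where they stood (value of joint cover below 0.02 rad and value of joint stud above 1.5 rad and value of joint plunger between 0.0082 and 0.0112 m and velocity of joint stud between -0.1 and 0.1 rad/s and distance of each of blue_vial, tape_roll, sand_timer from where it was at the start of the episode below 0.03 m); the robot touches nothing.
It fails at once if the stud is forced against the twist plate in the box, or its floor or stops, with more than 30 N (contact force between hinge_strip and filter_box above 30 N).
It fails at once if the vial is knocked over (angle between blue_vial's own z axis and vertical above 0.5 rad).
It fails at once if the sand timer is knocked over (angle between sand_timer's own z axis and vertical above 0.5 rad).
It also fails if it takes over 70 s, if anything falls off the work surface, if the arm or the gripper's body presses on something with over 40 N, if the wrist force passes 120 N, or if a joint passes its speed limit or range.

### The arm

A 6-joint arm with a two-finger parallel gripper is mounted at the origin on the work surface; the furniture and walls round the work are solid. World frame = base frame: x ahead of the robot, y to its left, z up, the work surface at z = 0. Lengths are in m, angles in degrees, forces in N, time in s.
With the tool pointing down it reaches from about 0.375 to 0.9 m from the base axis. Payload 3.1 kg.
Tool frame: the origin (TCP) lies at the very end of the fingers, on their centre line; the grasp point (between the pads) lies 19 mm behind it; z points along the fingers, y is the line along which they close (so a half turn about z gives the same grasp; the last joint's range is limited). The gripper opens to 87 mm and grips with 3 to 60 N. Pads are 19 mm wide; open, the fingers measure 117 mm over their backs; the gripper's body (75 mm by 190 mm) begins 51 mm behind the grasp point.
Start: joints at [67.065, 30.224, 82.088, -0, 67.689, -10.227], TCP at [0.137, 0.61, 0.223] pointing down, gripper open.
Joint ranges: [-176.69, 176.69], [-43.24, 126.21], [12.49, 139.97], [-82, 262], [0, 151.66], [-163.58, 163.58]. Speed limits (degrees/s): [159.86, 159.86, 180, 180, 180, 180].

### API

Orientations are given as a 3x3 rotation matrix whose columns are the frame's x, y, z axes.
In Python, from rig import readout, cams, bot gives the robot as it stands.
- The arm moves only by the shell command python3 -m inch 'ROWS'. ROWS is JSON, a list of rows, each a list of 5 numbers: the shift along the world's x, y, z in cm, then the turn about the world's z in degrees, then the finger opening in cm, from 0 to 8.7. In form: [[dx, dy, dz, twist, fingers], ...]. A call has 1 to 10 rows; each row is the pose to reach, as a shift and turn from the pose commanded when the call began; what a row does not reach only later rows make up. A row lasts 1/12 s, in which the tool goes at most 41.7 mm and 7.16 degrees, less where a joint would pass 70% of its speed; a pose out of reach is approached as far as the arm can. A call with a gripper value outside its range is refused whole. The fingers move at their own pace and stop on an object; the grip force is fixed at half the most. Time passes only in rows, so rows that repeat a pose let the fingers close. It gives the time, the measured TCP pose, the force, the opening and the grip force at its end, in the units of the state.
- readout.read_state(): the state, without advancing time (a new reading comes with each control period).
- cams.capture(name): name is "scene" or "top"; returns a dict with "image" (400x640x3 uint8, blue, green, red), "intrinsics" (3x3 intrinsics, pixels), "k1" (the pictures are not rectified: a ray, as slopes to the right and down, at radius r is drawn at 1 + k1 r^2 times it, then the intrinsics apply), "xyz" and "rotation" of the camera in the world. Camera axes: x right, y down, z forward; pixel columns grow to the right and rows downward; lengths in m; the calibration is good to about 2 mm. A picture is of the moment at which its call begins. There is no depth.
- bot.hand_in(): hands the job in; it is judged then, once.
The state is a dict: "time_s": time; "joint_positions": joint angles; "qvel": joint speeds; "tau": joint torques, N m; "position": TCP position; "tcp_rot": TCP orientation; "force": force on the tool from outside, world axes, zero at the start; "moment": the same for the moment, N m; "opening": opening from 0.0 (shut) to 1.0 (fully open); "grasp_force": force on a finger pad.
Only numpy, scipy, OpenCV 4.12 (cv2) and the standard library are available. Lean on these libraries where they do the work, as an engineer would, in place of code of your own. Each camera call takes 0.05 s, during which the arm holds its last target. There are 200 camera calls.

## Working session

There is one attempt and no reset: what is moved stays moved. The work goes in short steps, Python scripts to look and compute and a shell command to move; the robot and the scene stay as the last step left them, time stands still between calls to the robot, and variables do not carry over. Pictures are saved under pics/ and viewed, at most 10 in all, crops included, and the job is handed in when it is done.

```bash
ls; mkdir -p pics; cat > h.py <<'E'
import numpy as np, cv2
from rig import readout, cams, bot
def snap(n,f=None):
    c=cams.capture(n)
    if f: cv2.imwrite('pics/'+f,c['image'])
    return c
def ray(c,u,v):
    K=np.array(c['intrinsics']);k=c['k1']
    d=np.array([(u-K[0,2])/K[0,0],(v-K[1,2])/K[1,1]]);s=d.copy()
    for _ in range(30): s=d/(1+k*(s@s))
    r=np.array(c['rotation'])@np.array([s[0],s[1],1]);return np.array(c['xyz']),r/np.linalg.norm(r)
def onz(c,u,v,z):
    o,r=ray(c,u,v);return o+r*(z-o[2])/r[2]
def two(c1,p1,c2,p2):
    o1,r1=ray(c1,*p1);o2,r2=ray(c2,*p2)
    A=np.stack([r1,-r2],1);t=np.linalg.lstsq(A,o2-o1,rcond=None)[0]
    a,b=o1+t[0]*r1,o2+t[1]*r2;return (a+b)/2,np.linalg.norm(a-b)
def st():
    s=readout.read_state();return s
E
python3 - <<'E'
from h import *
for n in('scene','top'):
    c=snap(n,n+'0.png');print(n,np.round(c['xyz'],3),np.round(c['rotation'],3).tolist(),c['k1'],c['intrinsics'])
s=st();print(s['time_s'],s['position'],np.round(s['tcp_rot'],3).tolist(),s['opening'],s['force'])
E
```

```text
pics
scene [0.298 0.335 0.674] [[-0.864, -0.345, 0.366], [-0.503, 0.575, -0.645], [0.012, -0.742, -0.671]] -0.13543424854505534 [[476.10352678   0.         328.27831201]
 [  0.         476.10352678 196.80363487]
 [  0.           0.           1.        ]]
top [ 0.527 -0.226  0.925] [[0.024, -0.997, 0.076], [-1.0, -0.024, -0.005], [0.007, -0.076, -0.997]] -0.11476144438459628 [[440.65281329   0.         317.61750635]
 [  0.         440.65281329 197.33567466]
 [  0.           0.           1.        ]]
0.1 [0.13720813 0.60907    0.22166236] [[-0.975, 0.22, -0.001], [0.22, 0.975, -0.002], [0.0, -0.002, -1.0]] 1.0032403598363795 [-0.32950264 -0.35231377 -0.02065567]
```

View pics/scene0.png

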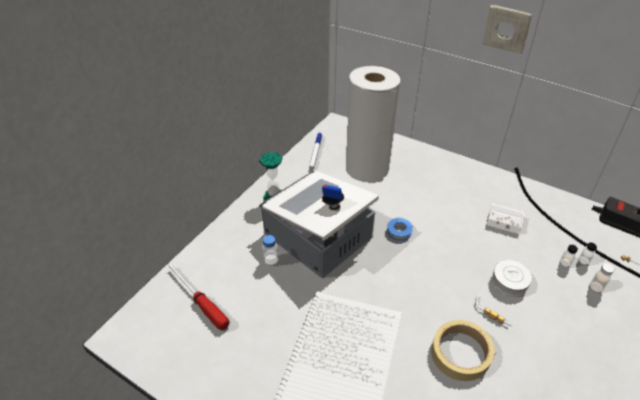

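View pics/top0.png

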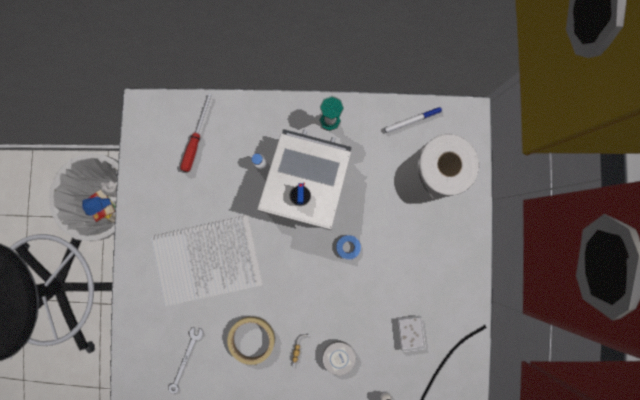

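The scene view has the box at about (320,230) with its cover part open and the stud at (333,192). In the top view the hinge runs about (283,132)–(350,150), the stud is at (300,195), the vial at (259,160), the tape at (348,247) and the timer at (331,110). I'll zoom in for the corners.

```bash
python3 - <<'E'
import cv2,numpy as np
a=cv2.imread('pics/top0.png')[90:270,220:390];b=cv2.imread('pics/scene0.png')[140:290,230:430]
a=cv2.resize(a,None,fx=3,fy=3,interpolation=3);b=cv2.resize(b,None,fx=1.43*1,fy=1.43,interpolation=3)
m=np.zeros((540,800,3),np.uint8);m[:540,:510]=a;m[:b.shape[0],512:512+b.shape[1]]=b[:,:288]
cv2.imwrite('pics/crop0.png',m)
E
```

```text
(no output)
```

View pics/crop0.png

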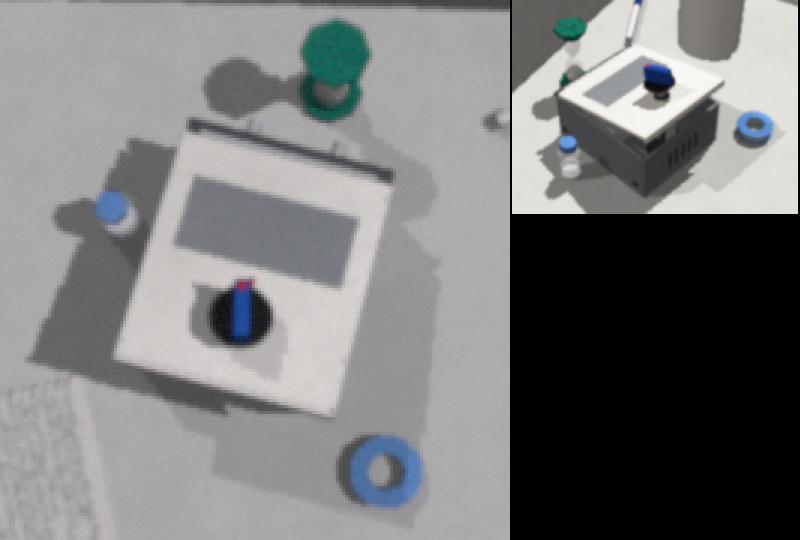

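The crop shows the cover's hinge corners at top-view (283,132) and (350,149), and its front corners at (258,209) and (331,228). In the scene view the front corners are at (322,236) and (377,197). The cover is raised moderately.

```bash
python3 - <<'E'
from h import *
t=snap('top');s=snap('scene')
FL=two(t,(258.3,209.3),s,(321.6,236.5));FR=two(t,(331,228),s,(377,197));print('FL',FL,'FR',FR)
RL=onz(t,283.3,132.5,.077);RR=onz(t,350,149,.077);print(RL,RR)
for a,b in((RL,RR),(FL[0],FR[0])):
    d=a-b;print('len',np.linalg.norm(d),'yaw',np.degrees(np.arctan2(-d[0],d[1])))
m=(FL[0]+FR[0])/2-(RL+RR)/2;print('yaw fb',np.degrees(np.arctan2(-m[1],-m[0])),'len',np.linalg.norm(m),'tilt',np.degrees(np.arcsin(m[2]/np.linalg.norm(m))))
hsv=cv2.cvtColor(t['image'],cv2.COLOR_BGR2HSV)
def blob(c,lo,hi,box):
    h=cv2.cvtColor(c['image'],cv2.COLOR_BGR2HSV);m=cv2.inRange(h,lo,hi);z=np.zeros_like(m);x0,y0,x1,y1=box;z[y0:y1,x0:x1]=m[y0:y1,x0:x1]
    v,u=np.nonzero(z);return u.mean(),v.mean(),len(u),cv2.minAreaRect(np.stack([u,v],1).astype(np.float32))
B=((105,120,60),(130,255,255))
w1=blob(t,*B,(280,170,320,215));w2=blob(s,*B,(315,175,350,205));print(w1,w2)
r=((165,80,60),(180,255,255));print('red',blob(t,*r,(280,170,320,215)))
print('wing',two(t,w1[:2],s,w2[:2]))
print('vial',onz(t,257.5,159.5,.055),'tape',onz(t,348,247,.014),'timer top',onz(t,332,107,.104))
E
```

```text
FL (array([ 0.56576695, -0.11978044,  0.10965344]), np.float64(0.0030905270511857098)) FR (array([ 0.53333034, -0.25596672,  0.10554861]), np.float64(0.0005085004936257776))
[ 0.71735085 -0.15986675  0.077     ] [ 0.68783044 -0.29093695  0.077     ]
len 0.13435346022675257 yaw -12.692704842572361
len 0.14005601377253168 yaw -13.396998904940588
yaw fb -13.777948157143458 len 0.1605199317297287 tilt 10.989956848565843
(np.float64(300.01724137931035), np.float64(194.66379310344828), 116, ((300.0, 194.5), (17.0, 6.0), 90.0)) (np.float64(332.1758793969849), np.float64(191.76381909547737), 199, ((332.4807434082031, 191.59616088867188), (20.39607810974121, 11.178619384765625), 11.309932708740234))
red (np.float64(300.0), np.float64(184.5), 6, ((300.0, 184.5), (1.0, 2.0), 90.0))
wing (array([ 0.5920883 , -0.19764936,  0.13537653]), np.float64(0.0016398353477931967))
vial [ 0.66630274 -0.10830387  0.055     ] tape [ 0.4954946  -0.29532694  0.014     ] timer top [ 0.76317478 -0.25323315  0.104     ]
```

```bash
python3 -m inch '[[45.4,-75.9,0,14,0],[45.4,-75.9,0,14,0],[45.4,-75.9,0,14,0],[45.4,-75.9,0,14,0],[45.4,-75.9,0,14,0],[45.4,-75.9,0,14,0],[45.4,-75.9,0,14,0],[45.4,-75.9,0,14,0],[45.4,-75.9,0,14,0],[45.4,-75.9,0,14,0]]'
```

```text
time_s: 1.03
position: [0.3519, 0.2503, 0.2227]
tcp_rot: [[-1.0, -0.023, 0.0], [-0.023, 1.0, 0.0], [-0.0, 0.0, -1.0]]
force: [0.2, 0.0, 0.7]
opening: 0.324
grasp_force: 0.0
```

```bash
python3 -m inch '[[23.9,-39.9,-2,0,0],[23.9,-39.9,-2,0,0],[23.9,-39.9,-2,0,0],[23.9,-39.9,-2,0,0],[23.9,-39.9,-2,0,0],[23.9,-39.9,-2,0,0],[23.9,-39.9,-2,0,0],[23.9,-39.9,-2,0,0],[23.9,-39.9,-2,0,0],[23.9,-39.9,-2,0,0]]'; python3 -m inch '[[0,0,0,0,0],[0,0,0,0,0]]'
```

```text
time_s: 1.87
position: [0.5658, -0.1071, 0.2044]
tcp_rot: [[-1.0, -0.022, -0.0], [-0.022, 1.0, 0.0], [0.0, 0.0, -1.0]]
force: [0.2, -0.0, 0.3]
opening: 0.007
grasp_force: 0.0
time_s: 2.03
position: [0.5661, -0.1073, 0.204]
tcp_rot: [[-1.0, -0.019, 0.0], [-0.019, 1.0, 0.0], [-0.0, 0.0, -1.0]]
force: [-0.3, 0.5, 0.6]
opening: 0.004
grasp_force: 0.0
```

```bash
python3 -m inch '[[2.5,-4.2,-4,0,0],[2.5,-4.2,-8,0,0],[2.5,-4.2,-8.8,0,0],[2.5,-4.2,-9.6,0,0],[2.5,-4.2,-10.2,0,0],[2.5,-4.2,-10.8,0,0],[2.5,-4.2,-11.4,0,0],[2.5,-4.2,-11.9,0,0],[2.5,-4.2,-12.3,0,0],[2.5,-4.2,-12.5,0,0]]'
```

```text
time_s: 2.87
position: [0.5904, -0.1466, 0.0799]
tcp_rot: [[-1.0, -0.023, 0.001], [-0.023, 1.0, -0.0], [-0.001, -0.0, -1.0]]
force: [0.1, 1.0, 1.2]
opening: 0.005
grasp_force: 0.6
```

```bash
python3 -m inch '[[0,0,-0.1,0,0],[0,0,-0.2,0,0],[0,0,-0.3,0,0],[0,0,-0.3,0,0]]';python3 -m inch '[[0,0,-0.1,0,0],[0,0,-0.1,0,0],[0,0,-0.1,0,0]]'
```

```text
time_s: 3.2
position: [0.5905, -0.147, 0.0774]
tcp_rot: [[-1.0, -0.022, 0.001], [-0.022, 1.0, -0.0], [-0.001, -0.0, -1.0]]
force: [-1.6, 1.2, 4.4]
opening: 0.005
grasp_force: 2.2
time_s: 3.45
position: [0.5906, -0.1471, 0.0773]
tcp_rot: [[-1.0, -0.023, 0.001], [-0.023, 1.0, -0.0], [-0.001, -0.0, -1.0]]
force: [-2.4, 1.5, 9.7]
opening: 0.006
grasp_force: 4.8
```

```bash
python3 -m inch '[[0,0,2,0,0],[0,0,6,0,0],[0,0,10,0,4],[-2,6,12,0,4],[-2,10,12,0,4],[-2,12,12,0,4],[-2,12,12,0,4]]'; python3 - <<'E'
from h import *
t=snap('top');s=snap('scene')
m=np.zeros((540,800,3),np.uint8)
m[:540,:480]=cv2.resize(t['image'][90:270,240:400],None,fx=3,fy=3,interpolation=3)
m[:300,480:]=cv2.resize(s['image'][150:300,250:410],(320,300),interpolation=3)
cv2.imwrite('pics/shut.png',m)
E
```

```text
time_s: 4.03
position: [0.5687, -0.0205, 0.1968]
tcp_rot: [[-1.0, -0.028, 0.0], [-0.028, 1.0, 0.003], [-0.0, 0.003, -1.0]]
force: [0.9, -0.3, 0.0]
opening: 0.297
grasp_force: 0.0
```

View pics/shut.png

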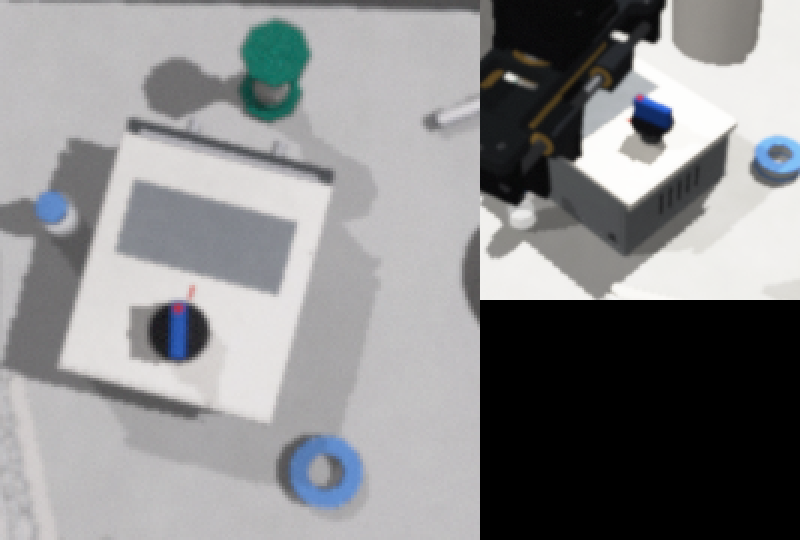

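The cover is shut, with the wing at about top-view (299,200). The arm is clear of it, and the vial, tape and timer are where they were. I'll measure the wing.

```bash
python3 - <<'E'
from h import *
t=snap('top');h=cv2.cvtColor(t['image'],cv2.COLOR_BGR2HSV)
m=cv2.inRange(h,(105,120,60),(180,255,255));z=np.zeros_like(m);z[188:213,288:312]=m[188:213,288:312]
v,u=np.nonzero(z);print(len(u),u.min(),u.max(),v.min(),v.max())
P=np.array([onz(t,a,b,.1185)[:2] for a,b in zip(u,v)]);c=P.mean(0);print(c)
w,V=np.linalg.eigh(np.cov((P-c).T));d=V[:,1];d*=np.sign(d[0]);print('wing yaw',np.degrees(np.arctan2(d[1],d[0])),np.sqrt(w*12))
s=st();print(s['position'],np.degrees(np.arctan2(s['tcp_rot'][1][1],s['tcp_rot'][0][1])))
E
```

```text
119 296 302 191 209
[ 0.58215471 -0.19590004]
wing yaw 0.4562327925143695 [0.0125851  0.03191556]
[ 0.57061795 -0.02687954  0.1958171 ] 91.3861679851343
```

```bash
python3 -m inch '[[1.1,-4,0,-1,4],[1.1,-8,0,-1,4],[1.1,-12,0,-1,4],[1.1,-16.9,-2,-1,4],[1.1,-16.9,-4,-1,4],[1.1,-16.9,-6,-1,4],[1.1,-16.9,-6,-1,4],[1.1,-16.9,-6,-1,4]]'
```

```text
time_s: 4.85
position: [0.5801, -0.1973, 0.1342]
tcp_rot: [[-1.0, -0.003, -0.003], [-0.003, 1.0, 0.002], [0.003, 0.002, -1.0]]
force: [-0.2, -1.1, 1.0]
opening: 0.458
grasp_force: 0.0
```

```bash
python3 -m inch '[[0.1,0.1,-1.5,0,4],[0.1,0.1,-2.6,0,4],[0.1,0.1,-3.4,0,4],[0.1,0.1,-3.4,0,4],[0.1,0.1,-3.4,0,4]]'; python3 - <<'E'
from h import *
s=st();print(s['position'],s['force'])
E
python3 -m inch '[[0,0,0,0,0],[0,0,0,0,0],[0,0,0,0,0],[0,0,0,0,0],[0,0,0,0,0]]'
```

```text
time_s: 5.27
position: [0.5823, -0.1947, 0.1017]
tcp_rot: [[-1.0, -0.006, -0.0], [-0.006, 1.0, 0.0], [0.0, 0.0, -1.0]]
force: [-0.2, -0.3, -0.3]
opening: 0.458
grasp_force: 0.0
[ 0.58225887 -0.19471997  0.10169413] [-0.15351288 -0.26237216 -0.32187611]
time_s: 5.68
position: [0.5824, -0.1951, 0.102]
tcp_rot: [[-1.0, -0.005, 0.0], [-0.005, 1.0, -0.0], [-0.0, -0.0, -1.0]]
force: [0.1, 1.0, 0.2]
opening: 0.167
grasp_force: 0.0
```

```bash
python3 -m inch '[[0,0,0,0,0],[0,0,0,0,0],[0,0,0,0,0],[0,0,0,0,0],[0,0,0,0,0]]'
```

```text
time_s: 6.1
position: [0.5823, -0.1948, 0.1019]
tcp_rot: [[-1.0, -0.005, 0.0], [-0.005, 1.0, 0.0], [-0.0, 0.0, -1.0]]
force: [-0.6, 1.7, 2.4]
opening: 0.111
grasp_force: 30.0
```

```bash
python3 -m inch '[[0,0,0,-6,0],[0,0,0,-12,0],[0,0,0,-18,0],[0,0,0,-18,0],[0,0,-0.1,-18,0],[0,0,-0.2,-18,0],[0,0,-0.3,-18,0],[0,0,-0.3,-18,0],[0,0,-0.3,-18,0]]'
```

```text
time_s: 6.85
position: [0.5824, -0.1943, 0.1003]
tcp_rot: [[-0.953, 0.302, 0.001], [0.302, 0.953, 0.001], [-0.0, 0.001, -1.0]]
force: [-1.7, 5.6, 13.2]
opening: 0.114
grasp_force: 30.0
```

```bash
python3 -m inch '[[0,0.08,0,-2,0],[0,0.08,0,-4,0],[0,0.08,0,-6,0],[0,0.08,0,-8,0]]'
```

```text
time_s: 7.18
position: [0.5825, -0.194, 0.1003]
tcp_rot: [[-0.901, 0.433, 0.001], [0.433, 0.901, -0.0], [-0.001, 0.0, -1.0]]
force: [-1.9, 5.3, 12.6]
opening: 0.112
grasp_force: 30.0
```

```bash
python3 -m inch '[[0,0.08,0,-2,0],[0,0.08,0,-4,0],[0,0.08,0,-6,0],[0,0.08,0,-8,0]]'
```

```text
time_s: 7.52
position: [0.5827, -0.1936, 0.1003]
tcp_rot: [[-0.832, 0.554, 0.001], [0.554, 0.832, -0.001], [-0.002, -0.0, -1.0]]
force: [-1.5, 3.9, 12.4]
opening: 0.113
grasp_force: 30.0
```

```bash
python3 -m inch '[[0,0.08,0,-2,0],[0,0.08,0,-4,0],[0,0.08,0,-6,0],[0,0.08,0,-8,0]]'
```

```text
time_s: 7.85
position: [0.5829, -0.1933, 0.1003]
tcp_rot: [[-0.747, 0.665, 0.002], [0.665, 0.747, -0.002], [-0.002, -0.0, -1.0]]
force: [-0.4, 2.0, 10.8]
opening: 0.111
grasp_force: 30.0
```

```bash
python3 -m inch '[[0,0,0,-2,0],[0,0,0,-4,0],[0,0,0,-6,0],[0,0,0,-8,0]]'
```

```text
time_s: 8.18
position: [0.583, -0.1932, 0.1001]
tcp_rot: [[-0.647, 0.762, 0.002], [0.762, 0.647, -0.001], [-0.002, 0.001, -1.0]]
force: [0.4, 2.4, 9.5]
opening: 0.111
grasp_force: 30.0
```

```bash
python3 -m inch '[[0,0,-0.05,-2,0],[0,0,-0.05,-4,0],[0,0,-0.05,-6,0],[0,0,-0.05,-8,0]]'
```

```text
time_s: 8.52
position: [0.5832, -0.193, 0.099]
tcp_rot: [[-0.535, 0.845, 0.002], [0.845, 0.535, -0.001], [-0.002, 0.001, -1.0]]
force: [1.1, 2.7, 5.8]
opening: 0.111
grasp_force: 30.0
```

```bash
python3 -m inch '[[0,0,-0.1,0,0],[0,0,-0.2,0,0],[0,0,-0.2,0,0]]'
```

```text
time_s: 8.77
position: [0.5832, -0.1931, 0.0968]
tcp_rot: [[-0.536, 0.844, 0.002], [0.844, 0.536, -0.001], [-0.002, 0.001, -1.0]]
force: [0.8, 3.0, 6.4]
opening: 0.111
grasp_force: 30.0
```

```bash
python3 -m inch '[[0,0,-0.2,0,0],[0,0,-0.4,0,0],[0,0,-0.6,0,0],[0,0,-0.75,0,0],[0,0,-0.9,0,0],[0,0,-0.9,0,0],[0,0,-0.9,0,0]]'
```

```text
time_s: 9.35
position: [0.5833, -0.193, 0.0885]
tcp_rot: [[-0.536, 0.844, 0.002], [0.844, 0.536, -0.001], [-0.002, 0.001, -1.0]]
force: [-0.3, 3.0, 9.9]
opening: 0.111
grasp_force: 30.0
```

```bash
python3 -m inch '[[0,0,-0.06,0,0],[0,0,-0.06,-5,0],[0,0,-0.06,-10,0],[0,0,-0.06,-15,0],[0,0,-0.06,-20,0],[0,0,-0.06,-20,0]]'
```

```text
time_s: 9.85
position: [0.5839, -0.1928, 0.0882]
tcp_rot: [[-0.212, 0.977, 0.004], [0.977, 0.212, -0.001], [-0.002, 0.004, -1.0]]
force: [1.0, 4.8, 10.0]
opening: 0.107
grasp_force: 30.0
```

```bash
python3 - <<'E'
from h import *
s=st();print(s['force'],s['moment'],s['position'],np.degrees(np.arctan2(s['tcp_rot'][1][1],s['tcp_rot'][0][1])))
E
```

```text
[ 1.0090207   4.80568646 10.04996732] [ 0.77646018 -0.10554543 -0.00660471] [ 0.58391201 -0.19279879  0.08823387] 12.227677886107324
```

```bash
python3 -m inch '[[0,0.05,0,-6,0],[0,0.05,0,-12,0],[0,0.05,0,-18,0],[0,0.05,0,-24,0],[0,0.05,0,-30,0],[0,0.05,0,-36,0],[0,0.05,0,-42,0],[0,0.05,0,-48,0],[0,0.05,0,-54,0],[0,0.05,0,-60,0]]'; python3 - <<'E'
from h import *
s=st();print(s['moment'],s['joint_positions'],np.degrees(np.arctan2(s['tcp_rot'][1][1],s['tcp_rot'][0][1])))
t=snap('top');x=snap('scene');m=np.hstack([cv2.resize(t['image'][130:260,240:370],(400,400)),cv2.resize(x['image'][150:280,260:390],(400,400))]);cv2.imwrite('pics/turn.png',m)
E
```

```text
time_s: 10.68
position: [0.5858, -0.1934, 0.0888]
tcp_rot: [[0.742, 0.67, 0.008], [0.67, -0.742, -0.003], [0.004, 0.008, -1.0]]
force: [3.5, 3.1, 10.1]
opening: 0.113
grasp_force: 30.0
[ 0.52267804 -0.44887893  0.00988896] [-2.86620448e+01  3.92284622e+01  8.98341044e+01  7.67754563e-02
  5.04378331e+01  1.91893672e+01] -47.90092362953202
```

View pics/turn.png

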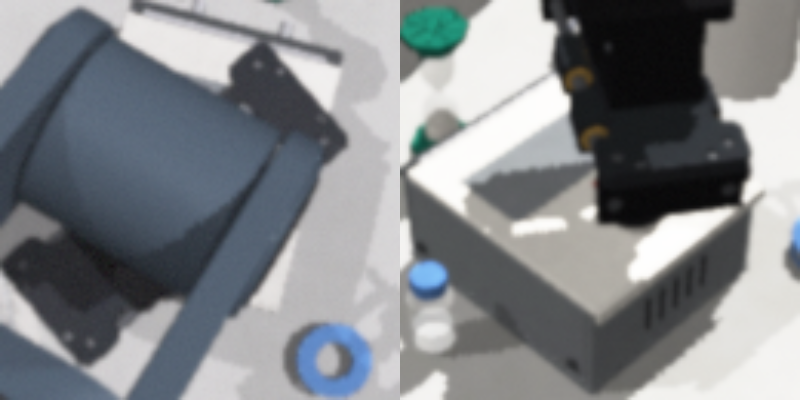

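The wing is gripped, hidden under the hand. The vial and tape are untouched, and the cover is flat. I'll turn on to the notch.

```bash
python3 -m inch '[[-0.05,0,-0.05,-4,0],[-0.05,0,-0.05,-8,0],[-0.05,0,-0.05,-11,0],[-0.05,0,-0.05,-11,0]]'; python3 - <<'E'
from h import *
s=st();print(s['moment'],np.degrees(np.arctan2(s['tcp_rot'][1][1],s['tcp_rot'][0][1])))
E
```

```text
time_s: 11.12
position: [0.586, -0.1937, 0.0886]
tcp_rot: [[0.855, 0.519, 0.01], [0.519, -0.855, -0.004], [0.006, 0.008, -1.0]]
force: [4.3, 3.2, 10.2]
opening: 0.113
grasp_force: 30.0
[ 0.63674732 -0.53375138  0.04147754] -58.72626764726819
```

```bash
python3 -m inch '[[0,0,0.1,0,0],[0,0,0.2,0,0],[0,0,0.3,0,0],[0,0,0.3,0,0],[0,0,0.3,0,0]]'
```

```text
time_s: 11.53
position: [0.586, -0.1937, 0.0914]
tcp_rot: [[0.854, 0.521, 0.01], [0.521, -0.854, -0.004], [0.006, 0.008, -1.0]]
force: [4.2, 2.5, 8.7]
opening: 0.111
grasp_force: 30.0
```

```bash
python3 -m inch '[[0,0,0.1,0,0],[0,0,0.2,0,0],[0,0,0.25,0,0],[0,0,0.25,0,0]]'
```

```text
time_s: 11.87
position: [0.586, -0.1936, 0.0925]
tcp_rot: [[0.854, 0.521, 0.009], [0.521, -0.854, -0.004], [0.006, 0.008, -1.0]]
force: [6.2, 1.8, 3.0]
opening: 0.111
grasp_force: 30.0
```

```bash
python3 -m inch '[[0.1,0.05,0,0,3],[0.1,0.05,0,0,3],[0.1,0.05,0,0,3],[0.1,0.05,0,0,3],[0.1,0.05,0,0,3],[0.1,0.05,0,0,3]]' && python3 -m inch '[[0,0,1,0,3],[0,0,3,0,3],[0,0,6,0,3],[0,0,10,0,3],[-2,4,12,0,3],[-2,8,12,0,3],[-3,12,12,0,3],[-4,16,12,0,3],[-4,16,12,0,3]]'; python3 - <<'E'
from h import *
t=snap('top');x=snap('scene');m=np.hstack([cv2.resize(t['image'][130:260,240:370],(400,400)),cv2.resize(x['image'][150:280,260:390],(400,400))]);cv2.imwrite('pics/done.png',m)
E
```

```text
time_s: 12.37
position: [0.5823, -0.1917, 0.0912]
tcp_rot: [[0.854, 0.52, -0.001], [0.52, -0.854, 0.0], [-0.001, -0.001, -1.0]]
force: [0.3, -0.7, -0.6]
opening: 0.34
grasp_force: 0.0
time_s: 13.12
position: [0.5391, -0.0253, 0.2124]
tcp_rot: [[0.852, 0.524, -0.003], [0.524, -0.852, 0.004], [-0.001, -0.005, -1.0]]
force: [0.3, -0.3, -0.0]
opening: 0.344
grasp_force: 0.0
```

View pics/done.png

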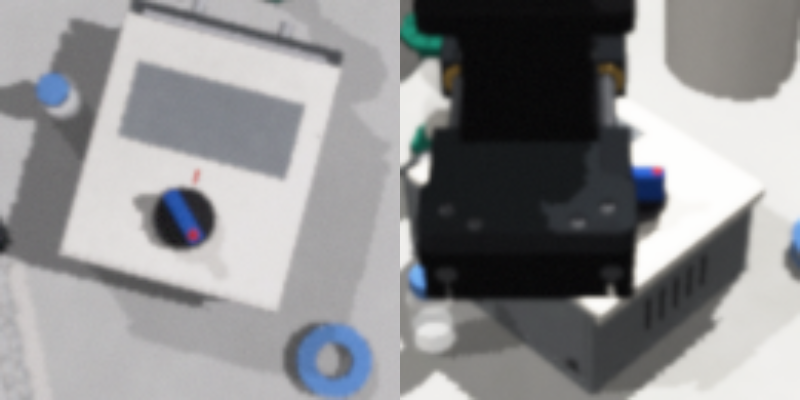

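The stud's red dot now points front-right at crop (193,236). The cover is flat, the stud sits low, and the neighbours haven't moved. The feel (a 4 mm rise, then a hard stop) fits the notch, so I'm handing in.

```bash
python3 -m inch '[[0,0,0,0,3],[0,0,0,0,3],[0,0,0,0,3]]'; python3 -c "
from rig import bot
print(bot.hand_in())"
```

```text
time_s: 13.47
position: [0.5434, -0.0332, 0.2116]
tcp_rot: [[0.856, 0.518, 0.001], [0.518, -0.856, -0.0], [0.0, 0.001, -1.0]]
force: [0.1, -0.1, -0.5]
opening: 0.345
grasp_force: 0.0
the job is handed in; nothing more can be done
None
```

I shut the cover, pushed the stud through the keyway, turned it about 91° clockwise and let it spring up into its notch, then handed in at 13.5 s; no verdict came back, and the locked position is judged by feel (about a 4 mm rise to a firm stop) and the last picture.

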